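Clamp a detector probe with a U-bolt

TASK

Take the U-bolt by its red lug out of its grey rest, straddle the detector probe lying on the clamp stand with it and put both legs through the two holes of the brass plate below, then press it down until its bow rests fully home on the probe, and let go. The brass plate floats along the probe, so feel for the holes with a light touch; never push the U-bolt against the stand or the probe harder than about 35 N, keep the probe lying in its saddles, and leave the two sample pots behind and the orange disc source where they are.

Things in the scene. Friction and masses are not known exactly. Their poses are not given: they have to be found in the camera images.
- ubolt_lug (a point): Centre of the red grip lug on top of the steel U-bolt: 32 (x) x 12 (y) x 31 mm (z), grasped across its 12 mm thickness (y). x runs from leg to leg, z up from the leg ends to the lug. Leg ends 95 mm below this point, top of the bow 15 mm below, inside of the bow 23 mm below. It starts upright in the rest, leg ends on the desk, and is out of it when lifted 40 mm.
- ubolt: The U-bolt, 0.1 to 0.17 kg, round 8 mm bar. Origin midway between its two flat, slightly rounded leg ends, 95 mm below the lug centre, same axes. Leg axes at x = +26 and -26 mm, 44 mm free between the legs. Either way round is right.
- rest: Grey plastic block 90 (x) x 44 (y) x 36 mm, fixed, with two 9.8 mm through holes at x = +26 and -26 mm that hold the U-bolt loosely. Origin at the centre of its underside on the desk, z up.
- clamp_stand: Fixed clamp stand: grey slab 110 (x) x 210 (y) x 10 mm, dark V saddles at y = +78 and -78 mm carrying the probe along y, probe axis 72 mm above the origin. Origin at the centre of the underside on the desk, z up. Side rails at x = +-43 mm reach 50 mm high. U-bolt fully home: leg ends 20 mm and lug centre 115 mm above the origin, bow on the probe.
- plate_track (a point): Middle of the travel of the brass plate, on its top (46 mm above the stand's origin; stand axes). Plate 90 (x) x 90 (y) x 6 mm, holes 11.5 (x) by 10.5 mm (y) at x = +-26 mm. It floats along y (about 5 N moves it): both holes lie together at y = -21 to +21 mm, not measured. Sprung balls under the holes rub on the legs: pushing through takes some 3 to 15 N; the U-bolt stays where left.
- probe_mid (a point): Middle of the axis of the detector probe: aluminium tube 40 mm in diameter, 190 mm long along y, with a black connector cap at the +y end, 0.5 kg, lying loose in the saddles. Its top is 92 mm above the desk.
- pot_yellow: Bystander: small sample pot with yellow contents and white cap, 50 mm wide, 54 mm high. Origin at centre of underside.
- pot_dark: Bystander: small black sample pot with white cap, 56 mm wide, 60 mm high. Origin at centre of underside.
- check_source: Bystander: orange disc source, 25 mm in diameter, 7 mm thick. Origin at centre of underside.

How it is judged:
On the way, in this order (a step that is already met when the one before it is completed fails the run):
1. the U-bolt is lifted out of its rest (z of ubolt_lug in the frame of rest above 0.14 m), for 0.1 s.
2. both legs are beside the probe and have entered the holes of the brass plate (x of ubolt_lug in the frame of clamp_stand between -0.005 and 0.005 m and y of ubolt_lug in the frame of clamp_stand between -0.023 and 0.023 m and angle between ubolt_lug's own z axis and vertical below 0.14 rad and angle between the x axis of ubolt_lug and the x axis of clamp_stand, either way round below 0.14 rad and z of ubolt_lug in the frame of clamp_stand below 0.137 m), for 0.05 s.
At the end, for the whole second after the job is handed in: The U-bolt straddles the probe, both legs through the plate holes, square to the stand within 8 degrees, lug centre 112 to 117.5 mm above the stand origin, within 5 mm of its middle in x and 23 mm in y, at rest and released; the probe still lies in its saddles (x of ubolt_lug in the frame of clamp_stand between -0.005 and 0.005 m and y of ubolt_lug in the frame of clamp_stand between -0.023 and 0.023 m and angle between ubolt_lug's own z axis and vertical below 0.14 rad and angle between the x axis of ubolt_lug and the x axis of clamp_stand, either way round below 0.14 rad and z of ubolt_lug in the frame of clamp_stand between 0.112 and 0.1175 m and linear speed of ubolt below 0.01 m/s and z of probe_mid in the frame of clamp_stand between 0.069 and 0.075 m and angle between the y axis of probe_mid and the y axis of clamp_stand, either way round below 0.05 rad); the robot touches nothing.
It fails at once if the U-bolt is pushed against the stand, plate or probe with more than 38 N (contact force between ubolt and clamp_stand above 38 N or contact force between ubolt and probe above 38 N).
It fails at once if the probe is shifted more than 15 mm (distance of probe_mid from where it was at the start of the episode above 0.015 m).
It fails at once if a sample pot or the disc source is moved more than 15 mm (distance of any of pot_yellow, pot_dark, check_source from where it was at the start of the episode above 0.015 m).
It also fails if it takes over 58 s, if anything falls off the work surface, if the arm or the gripper's body presses on something with over 40 N, if the wrist force passes 120 N, or if a joint passes its speed limit or range.

ROBOT

A 6-joint arm with a two-finger parallel gripper is mounted at the origin on a cart in front of the work surface, level with it; the furniture and walls round the work are solid. World frame = base frame: x ahead of the robot, y to its left, z up, the work surface at z = 0. Lengths are in m, angles in rad, forces in N, time in s.
With the tool pointing down it reaches from about 0.275 to 0.775 m from the base axis. Payload 14.6 kg.
Tool frame: the origin (TCP) lies between the finger pads; the fingertips stand 17 mm ahead of it and the grasp point (between the pads) lies 2 mm behind it; z points along the fingers, y is the direction in which the jaws open and shut (so a half turn about z gives the same grasp; the last joint's range is limited). The gripper opens to 85 mm and grips with 20 to 120 N. Pads are 22 mm wide; open, the fingers measure 114 mm over their backs; the gripper's body (76 mm by 85 mm) begins 54 mm behind the grasp point. The pads swing forward as they close: fully open they stand 13 mm farther back than shut.
Start: joints at [-1.459, 0.263, -0.048, 1.259, 0, 1.415], TCP at [0.138, -0.506, 0.248] pointing down, gripper open.
Joint ranges: [-2.65, 2.65], [-0.89, 1.7], [-1.18, 1.37], [-2.13, 2.11], [-1.35, 1.29], [-3.14, 3.14]. Speed limits (rad/s): [1.89, 1.89, 2.57, 2.79, 3.14, 3.14].

INTERFACE

Orientations are given as a rotation vector (axis times angle).
In Python, from bench import robot, snapshot, camera_info, order gives the robot as it stands.
- The arm moves only by the tool step_arm, never from a script. Its argument "moves" is a list of rows, each a list of 5 numbers: the finger opening in cm, from 0 to 8.54, then the shift along the tool's x, y, z in cm, then the turn about the tool's z in rad. A call has 1 to 5 rows; each row is the pose to reach, as a shift and turn from the pose measured when the call began, along the tool's axes at that moment; what a row does not reach only later rows make up. A row lasts 1/12 s, in which the tool goes at most 41.7 mm and 7.16 degrees, less where a joint would pass 70% of its speed; a pose out of reach is approached as far as the arm can. A call with a gripper value outside its range is refused whole. The fingers move at their own pace and stop on an object; "squeeze" is the grip in N (left out, the last holds). Time passes only in rows, so rows that repeat a pose let the fingers close. It gives the time, the measured TCP pose, the force and the opening at its end, in the units of the state.
- robot.observe(): the state, without advancing time (a new reading comes with each control period).
- snapshot(name): name is "scene" or "top"; returns (picture, depth): 384x512x3 uint8, red, green, blue; 384x512 float32, m along the optical axis (not along the pixel's ray), 0 where there is no reading.
- camera_info(name): a dict with "fov_y" (degrees; the focal length in pixels is half the picture's height over the tangent of half this angle, whatever the lens; pixels are square), "cx", "cy" (the principal point, pixels), "eye" and "rotation" of the camera in the world. Camera axes: x right, y down, z forward; pixel columns grow to the right and rows downward; lengths in m; the calibration is good to about 2 mm. A picture is of the moment at which its call begins. camera_info takes no time and is no camera call.
- order.job_done(): hands the job in, once; it reports no verdict.
The state is a dict: "time_s": time; "joint_pos": joint angles; "joint_vel": joint speeds; "joint_torque": joint torques, N m; "ee_pos": TCP position; "tcp_rot": TCP orientation; "contact_force": force on the tool from outside, world axes, zero at the start; "moment": the same for the moment, N m; "opening": opening from 0.0 (shut) to 1.0 (fully open).
Only numpy, scipy, OpenCV 4.12 (cv2) and the standard library are available. Lean on these libraries where they do the work, as an engineer would, in place of code of your own. Each camera call takes 0.05 s, during which the arm holds its last target. There are 200 camera calls.

## Working session

There is one attempt and no reset: what is moved stays moved. The work goes in short steps, Python scripts to look and compute and a tool call to move; the robot and the scene stay as the last step left them, time stands still between calls to the robot, and variables do not carry over. Pictures are saved under pics/ and viewed, about 8 in all and at most 12, crops included, and the job is handed in when it is done.

Besides the shell and the picture viewer there is one more tool, called after "Request:" in YAML: its name, and indented under it one key for each argument. step_arm: Moves the arm, as the interface text tells. Its arguments: {"type":"object","properties":{"moves":{"type":"array","items":{"type":"array","items":{"type":"number"}}},"squeeze":{"type":"number"}},"required":["moves"]}

```bash
mkdir -p pics; cat > h.py <<'E'
import numpy as np,cv2
from bench import robot,snapshot,camera_info,order
def cam(n):
    c=camera_info(n);return c,192/np.tan(np.radians(c['fov_y'])/2)
def take(n,tag):
    p,d=snapshot(n);np.savez(f'{tag}.npz',p=p,d=d);cv2.imwrite(f'pics/{tag}.png',p[...,::-1]);return p,d
def cloud(n,d):
    c,f=cam(n);v,u=np.mgrid[:384,:512]
    P=np.stack([(u-c['cx'])/f*d,(v-c['cy'])/f*d,d],-1)
    return P@np.array(c['rotation']).T+np.array(c['eye'])
E
python3 - <<'E'
from h import *
for n in('scene','top'):
    take(n,n+'0');print(n,camera_info(n))
s=robot.observe();print(s['ee_pos'],s['tcp_rot'],s['contact_force'],s['time_s'])
a=cv2.imread('pics/scene0.png');b=cv2.imread('pics/top0.png')
cv2.imwrite('pics/a.png',cv2.resize(a,(780,585)));cv2.imwrite('pics/b.png',cv2.resize(b,(780,585)))
E
```

```text
scene {'fov_y': 52.94018162994712, 'cx': 258.910954099764, 'cy': 194.21145952357017, 'eye': array([0.31356953, 0.52589718, 0.75998097]), 'rotation': array([-0.68175433,  2.75959333, -0.91577826])}
top {'fov_y': 45.77177007319489, 'cx': 257.88703963844887, 'cy': 196.3922917826741, 'eye': array([0.51409423, 0.09460417, 0.93050343]), 'rotation': array([-2.2066723 ,  2.22185117, -0.09607614])}
[ 0.13836965 -0.50620937  0.24788987] [-3.11275826e+00 -4.17694480e-01 -6.91720690e-05] [-0.47909353 -0.01192692 -0.1370674 ] 0.1
```

View pics/a.png

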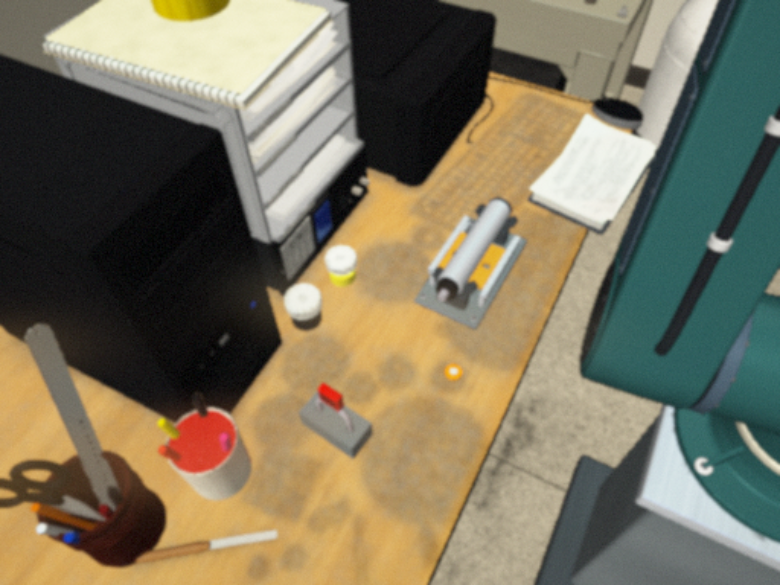

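View pics/b.png

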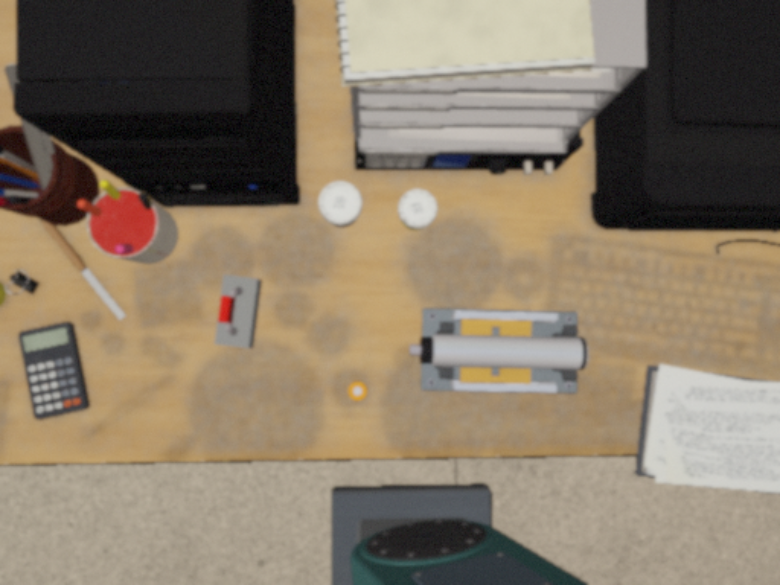

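The scene view shows the red lug at (330,395) and the probe at (475,245). In the top view the lug is at (226,309), the rest at (238,312), the stand slab spans about (422–578, 308–392), and the probe cap (connector end) is at (425,350). The brass plate shows on both sides of the probe at x 460–532.

```bash
cat >> h.py <<'E'
from scipy.spatial.transform import Rotation as Ro
def cloud(n,d):
    c,f=cam(n);v,u=np.mgrid[:384,:512]
    P=np.stack([(u-c['cx'])/f*d,(v-c['cy'])/f*d,d],-1)
    return P@Ro.from_rotvec(c['rotation']).as_matrix().T+np.array(c['eye'])
def rect(Q):
    r=cv2.minAreaRect((Q[:,:2]*1000).astype(np.float32));return [np.round(x,1) for x in r]
E
python3 - <<'E'
from h import *
for n in('scene','top'):
    z=np.load(n+'0.npz');p=z['p'];d=z['d'];P=cloud(n,d);h=cv2.cvtColor(p,cv2.COLOR_RGB2HSV)
    H,S,V=[h[...,i].astype(int) for i in range(3)]
    inr=(P[...,0]>.25)&(P[...,0]<.62)&(d>0)
    red=((H<6)|(H>174))&(S>150)&(V>120)&inr&(P[...,1]<.33)&(P[...,2]>.05)
    v,u=np.nonzero(red);Q=P[red];print(n,'red',len(Q),u.mean(),v.mean(),np.median(Q,0),Q.min(0),Q.max(0));t=Q[Q[:,2]>np.percentile(Q[:,2],90)-.006];print(' top',np.median(t,0),rect(t))
    yb=P[...,1]
    for nm,m in(('rest',inr&(abs(P[...,2]-.036)<.005)&(yb>.1)&(yb<.4)&(S<60)),('slab',inr&(abs(P[...,2]-.010)<.004)&(yb<.1)&(yb>-.2)&(S<70)),('rails',inr&(abs(P[...,2]-.05)<.004)&(yb<.1)&(yb>-.2)&(S<70)),('probe',inr&(P[...,2]>.085)&(P[...,2]<.097)&(yb<.1)&(yb>-.2)),('brass',inr&(abs(P[...,2]-.046)<.006)&(yb<.1)&(yb>-.2)&(S>120)),('orange',inr&(abs(P[...,2]-.007)<.005)&(H>8)&(H<22)&(S>200)&(V>200)),('pots',inr&(P[...,2]>.045)&(P[...,2]<.07)&(S<60)&(V>150)&(P[...,0]>.48))):
        Q=P[m]
        if len(Q)>5: print(nm,len(Q),np.round(np.median(Q,0),4),rect(Q),np.round(np.percentile(Q,2,axis=0),3),np.round(np.percentile(Q,98,axis=0),3))
c,f=cam('top');print(f,Ro.from_rotvec(c['rotation']).as_matrix().round(3))
s=robot.observe();print(Ro.from_rotvec(s['tcp_rot']).as_matrix().round(3))
a=cv2.imread('pics/top0.png');
x=np.hstack([cv2.resize(a[170:240,130:185],(440,560),interpolation=2)])
y=cv2.resize(a[195:265,265:390],(800,448),interpolation=2)
cv2.imwrite('pics/c.png',y);cv2.imwrite('pics/d.png',x)
E
```

```text
scene red 146 216.32191780821918 259.6986301369863 [0.54353739 0.26842572 0.10726395] [0.52981894 0.25706769 0.08625043] [0.56007153 0.27278587 0.11102732]
 top [0.54457298 0.26619164 0.10839229] [array([545.1, 264.7]), array([12.3, 29.9]), np.float64(83.1)]
rest 730 [0.5402 0.2716 0.0347] [array([557.5, 324. ]), array([171. ,  91.1]), np.float64(77.8)] [0.502 0.247 0.032] [0.61  0.387 0.038]
slab 786 [ 0.4649 -0.0044  0.0084] [array([491.2, -79. ]), array([212. , 109.4]), np.float64(88.4)] [ 0.437 -0.177  0.006] [0.545 0.025 0.013]
rails 358 [ 0.4671 -0.0751  0.0486] [array([492. , -71.3]), array([157.4, 102.1]), np.float64(88.3)] [ 0.441 -0.147  0.047] [0.543 0.007 0.052]
probe 715 [ 0.491  -0.0641  0.0885] [array([441.2,  -8.6]), array([144.2, 328. ]), np.float64(38.2)] [ 0.478 -0.168  0.085] [0.505 0.026 0.092]
brass 378 [ 0.4706 -0.0684  0.0443] [array([492.8, -67.5]), array([91.2, 78.9]), np.float64(88.5)] [ 0.454 -0.111  0.041] [ 0.531 -0.026  0.047]
orange 39 [0.4383 0.1149 0.0045] [array([439.5, 110.8]), array([23.2, 21.9]), np.float64(50.5)] [0.428 0.099 0.002] [0.451 0.122
[... 735 characters left out ...]
90.6, -80.6]), array([131.5, 101.3]), np.float64(88.3)] [ 0.44  -0.144  0.047] [ 0.542 -0.018  0.054]
probe 1739 [ 0.4909 -0.0719  0.0903] [array([394.4, -58. ]), array([205.3, 249.5]), np.float64(81.7)] [ 0.475 -0.169  0.085] [0.506 0.026 0.095]
brass 711 [ 0.5126 -0.0725  0.0464] [array([491.3, -69. ]), array([87.3, 77.7]), np.float64(88.8)] [ 0.453 -0.111  0.044] [ 0.529 -0.027  0.049]
pots 349 [ 0.5362 -0.0808  0.0509] [array([549.9,  61.3]), array([ 49. , 417.1]), np.float64(1.2)] [ 0.53  -0.145  0.047] [ 0.542 -0.005  0.056]
454.8402200812389 [[-0.008 -0.999  0.049]
 [-0.999  0.006 -0.037]
 [ 0.037 -0.05  -0.998]]
[[ 0.965  0.264 -0.   ]
 [ 0.264 -0.965  0.001]
 [ 0.    -0.001 -1.   ]]
```

View pics/c.png

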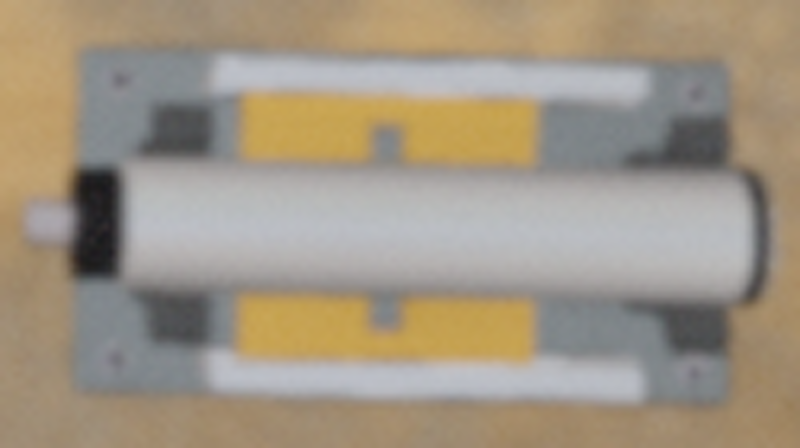

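View pics/d.png

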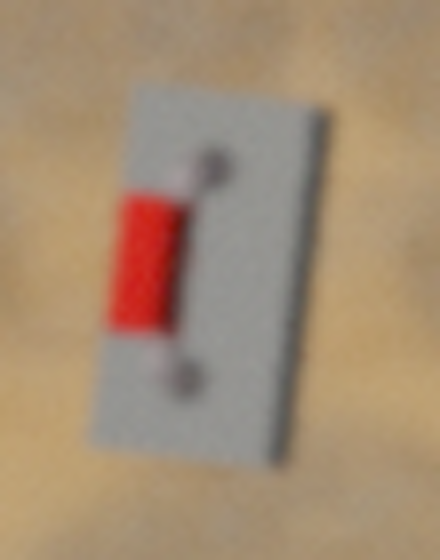

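```bash
cat >> h.py <<'E'
def px(n,u,v,z):
    c,f=cam(n);r=Ro.from_rotvec(c['rotation']).as_matrix()@[(u-c['cx'])/f,(v-c['cy'])/f,1];e=np.array(c['eye']);return e+r*(z-e[2])/r[2]
def ang(a,b): return np.arctan2(*(a-b)[[1,0]])
E
python3 - <<'E'
from h import *
C=lambda x,y,z:px('top',265+(x+.5)/6.4-.5,195+(y+.5)/6.4-.5,z)
D=lambda x,y,z:px('top',130+(x+.5)/8-.5,170+(y+.5)/8-.5,z)
q=[C(*a,.01) for a in((78,48),(727,60),(727,405),(78,392))]
print('slab c',np.mean(q,0),'yaws',ang(q[0],q[1])-np.pi/2,ang(q[3],q[2])-np.pi/2,ang(q[0],q[3]),ang(q[1],q[2]))
h=C(386,143,.046),C(386,311,.046);print('holes',h,ang(*h),np.mean(h,0))
q=[C(*a,.046) for a in((240,95),(538,97),(536,361),(236,360))];print('brass c',np.mean(q,0),ang(q[0],q[1])-np.pi/2,q)
q=[D(*a,.036) for a in((130,87),(325,105),(280,465),(93,445))];print('rest c',np.mean(q,0),ang(q[0],q[3]),ang(q[1],q[2]))
g=D(213,167,.036),D(187,380,.036);print('resthole',g,ang(*g),np.mean(g,0))
q=[D(*a,.1105) for a in((123,194),(178,198),(163,331),(110,329))];print('lug',np.mean(q,0),ang(q[0],q[3]))
# probe axis: fit ridge from depth
for n in('top','scene'):
    P=cloud(n,np.load(n+'0.npz')['d']);m=(abs(P[...,0]-.491)<.03)&(P[...,1]<.0)&(P[...,1]>-.16)&(P[...,2]>.075)&(P[...,2]<.1);Q=P[m]
    from scipy.optimize import least_squares
    f=lambda p:np.hypot(Q[:,0]-p[0]-p[1]*(Q[:,1]+.08),Q[:,2]-p[2])-.02
    r=least_squares(f,[.491,0,.072],loss='soft_l1',f_scale=.002);print(n,'probe x@y=-.08, slope, z',r.x)
E
```

```text
slab c [ 0.49068776 -0.08124494  0.01      ] yaws -0.024857321850757286 -0.030635796520760872 -0.0098400480100931 -0.021038819881399665
holes (array([ 0.51686608, -0.06928251,  0.046     ]), array([ 0.46575856, -0.06850911,  0.046     ])) -0.015131771595674831 [ 0.49131232 -0.06889581  0.046     ]
brass c [ 0.49098192 -0.06943925  0.046     ] -0.013678231885001502 [array([ 0.53183587, -0.0246852 ,  0.046     ]), array([ 0.53058222, -0.11633283,  0.046     ]), array([ 0.4501276 , -0.11428916,  0.046     ]), array([ 0.45138196, -0.02244982,  0.046     ])]
rest c [0.54474501 0.26133626 0.036     ] -0.09756042466859197 -0.12159148332244128
resthole (array([0.57115468, 0.26000099, 0.036     ]), array([0.51918911, 0.26611994, 0.036     ])) -0.1172103420275534 [0.5451719  0.26306046 0.036     ]
lug [0.54499174 0.26157739 0.1105    ] -0.09068760241099098
top probe x@y=-.08, slope, z [0.49060046 0.02987413 0.07227264]
scene probe x@y=-.08, slope, z [0.49180482 0.02875125 0.07002648]
```

Request:
step_arm:
  moves:
    - [5,0,0,0,0.1]
    - [5,0,0,0,0.2]
    - [5,0,0,0,0.3]
    - [5,0,0,0,0.4]

```text
time_s: 0.43
ee_pos: [0.1384, -0.506, 0.2476]
tcp_rot: [-3.133, 0.217, 0.0]
contact_force: [0.1, -1.2, 0.7]
opening: 0.585
```

Request:
step_arm:
  moves:
    - [5,1.4,-3.8,0,0]
    - [5,2.8,-7.6,0,0]
    - [5,4.2,-11.4,0,0]
    - [5,5.6,-15.3,0,0]
    - [5,7.0,-19.2,0,0]

```text
time_s: 0.85
ee_pos: [0.2344, -0.3236, 0.2476]
tcp_rot: [-3.132, 0.218, 0.001]
contact_force: [1.6, 0.3, 0.6]
opening: 0.584
```

Request:
step_arm:
  moves:
    - [5,1.4,-3.8,0,0]
    - [5,2.8,-7.6,0,0]
    - [5,4.2,-11.4,0,0]
    - [5,5.6,-15.3,0,0]
    - [5,7.0,-19.2,0,0]

```text
time_s: 1.27
ee_pos: [0.3295, -0.1432, 0.248]
tcp_rot: [-3.132, 0.218, 0.0]
contact_force: [1.7, -1.6, 0.3]
opening: 0.591
```

Request:
step_arm:
  moves:
    - [5,1.4,-3.8,0,0]
    - [5,2.8,-7.6,0,0]
    - [5,4.2,-11.4,0,0]
    - [5,5.6,-15.3,0,0]
    - [5,7.0,-19.2,0,0]

```text
time_s: 1.68
ee_pos: [0.4235, 0.0305, 0.2483]
tcp_rot: [-3.128, 0.197, -0.0]
contact_force: [1.4, -1.8, 0.6]
opening: 0.584
```

Request:
step_arm:
  moves:
    - [5,1.4,-3.8,0,0]
    - [5,2.8,-7.6,0,0]
    - [5,4.2,-11.4,0,0]
    - [5,5.7,-15.3,0,0]
    - [5,7.2,-19.2,0,-0.01]

```text
time_s: 2.1
ee_pos: [0.4809, 0.057, 0.2492]
tcp_rot: [-3.106, 0.107, -0.0]
contact_force: [-0.1, -0.0, -0.4]
opening: 0.584
```

Request:
step_arm:
  moves:
    - [5,1.0,-2.8,0,0]
    - [5,1.9,-5.3,0,0]
    - [5,1.9,-5.3,2,0]
    - [5,1.9,-5.3,4,0]
    - [5,1.9,-5.3,4,0]

```text
time_s: 2.52
ee_pos: [0.5017, 0.0803, 0.2082]
tcp_rot: [-3.086, 0.047, 0.008]
contact_force: [-0.2, 0.3, -0.7]
opening: 0.583
```

```bash
python3 - <<'E'
from h import *
s=robot.observe();print(s['ee_pos'],s['tcp_rot'],s['contact_force'],s['opening'])
p,d=take('scene','s1');p2,d=take('top','t1')
a=cv2.resize(p[190:330,150:290,::-1],(560,560),interpolation=2);cv2.imwrite('pics/e.png',a)
E
```

```text
[0.5017183  0.080293   0.20817883] [-3.08592666  0.04732835  0.00778759] [-0.19616263  0.3167667  -0.67164313] 0.582851877049146
```

View pics/e.png

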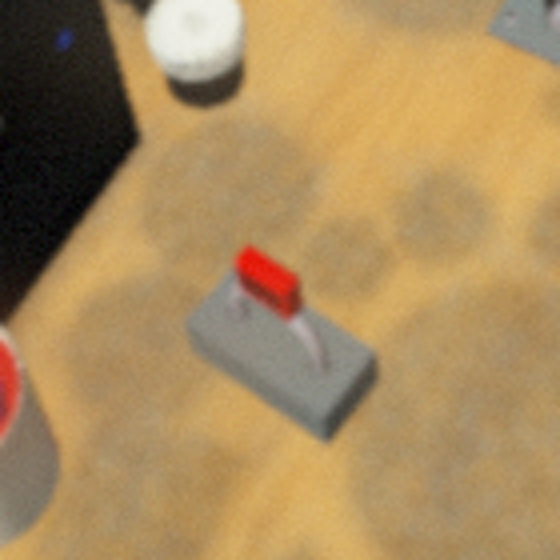

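That crop shows the U-bolt still in its rest, and the gripper is nowhere near it. The arm slowed and tilted, so I'll check whether a joint has reached its limit.

```bash
python3 - <<'E'
from h import *
s=robot.observe();print(np.round(s['joint_pos'],3),np.round(s['joint_vel'],3),s['joint_torque']);print(Ro.from_rotvec(s['tcp_rot']).as_matrix().round(3))
E
```

```text
[-0.031  0.248 -0.173  1.153  0.055  3.141] [ 0.004 -0.016  0.028  0.01   0.001 -0.001] [ 9.72031429e-02 -5.87747598e+01  3.55709124e+01 -5.70212994e-01
  1.88049506e-01  1.67144219e-03]
[[ 1.    -0.03  -0.001]
 [-0.03  -0.998  0.055]
 [-0.003 -0.055 -0.998]]
```

Joint 6 hit its upper limit. The half-turned grasp (yaw + π) puts it mid-range, so I'll turn back by about π and watch the tilt.

Request:
step_arm:
  moves:
    - [5,0,0,0,-0.12]
    - [5,0,0,0,-0.24]
    - [5,0,0,0,-0.36]
    - [5,0,0,0,-0.48]
    - [5,0,0,0,-0.6]

```text
time_s: 3.03
ee_pos: [0.5032, 0.0798, 0.2128]
tcp_rot: [-2.962, -0.875, -0.025]
contact_force: [0.3, 0.5, 0.0]
opening: 0.588
```

```bash
python3 - <<'E'
from h import *
s=robot.observe();print(np.round(s['joint_pos'],3));print(Ro.from_rotvec(s['tcp_rot']).as_matrix().round(3))
E
```

```text
[-0.032  0.247 -0.17   1.155  0.055  2.535]
[[ 0.839  0.543  0.001]
 [ 0.543 -0.838  0.055]
 [ 0.031 -0.046 -0.998]]
```

The tilt (0.055 rad about world x) persists because moves are relative. Pushing gently on the opposite joint 6 limit should cancel it, so I'll turn there.

Request:
step_arm:
  moves:
    - [5,0,0,0,-0.125]
    - [5,0,0,0,-0.25]
    - [5,0,0,0,-0.375]
    - [5,0,0,0,-0.5]
    - [5,0,0,0,-0.625]

```text
time_s: 3.45
ee_pos: [0.5037, 0.0793, 0.2144]
tcp_rot: [-2.557, -1.749, -0.052]
contact_force: [-0.7, -0.7, 0.1]
opening: 0.586
```

Request:
step_arm:
  moves:
    - [5,0,0,0,-0.125]
    - [5,0,0,0,-0.25]
    - [5,0,0,0,-0.375]
    - [5,0,0,0,-0.5]
    - [5,0,0,0,-0.625]

```text
time_s: 3.87
ee_pos: [0.5043, 0.0787, 0.216]
tcp_rot: [-1.904, -2.461, -0.072]
contact_force: [-0.2, -1.3, -0.1]
opening: 0.586
```

Request:
step_arm:
  moves:
    - [5,0,0,0,-0.125]
    - [5,0,0,0,-0.25]
    - [5,0,0,0,-0.375]
    - [5,0,0,0,-0.5]
    - [5,0,0,0,-0.625]

```text
time_s: 4.28
ee_pos: [0.5049, 0.0782, 0.2176]
tcp_rot: [-1.061, -2.943, -0.084]
contact_force: [-0.3, -0.1, 0.6]
opening: 0.586
```

Request:
step_arm:
  moves:
    - [5,0,0,0,-0.125]
    - [5,0,0,0,-0.25]
    - [5,0,0,0,-0.375]
    - [5,0,0,0,-0.5]
    - [5,0,0,0,-0.625]

```text
time_s: 4.7
ee_pos: [0.5055, 0.0776, 0.2192]
tcp_rot: [0.105, 3.132, 0.085]
contact_force: [-0.8, 0.0, -0.7]
opening: 0.586
```

Request:
step_arm:
  moves:
    - [5,0,0,0,-0.125]
    - [5,0,0,0,-0.25]
    - [5,0,0,0,-0.375]
    - [5,0,0,0,-0.5]
    - [5,0,0,0,-0.625]

```text
time_s: 5.12
ee_pos: [0.506, 0.0771, 0.2208]
tcp_rot: [-0.858, 2.995, 0.076]
contact_force: [-0.2, -0.7, -0.2]
opening: 0.582
```

Request:
step_arm:
  moves:
    - [5,0,0,0,-0.125]
    - [5,0,0,0,-0.25]
    - [5,0,0,0,-0.375]
    - [5,0,0,0,-0.5]
    - [5,0,0,0,-0.625]

```text
time_s: 5.53
ee_pos: [0.5065, 0.0765, 0.2224]
tcp_rot: [-1.729, 2.574, 0.058]
contact_force: [0.2, 0.3, 0.4]
opening: 0.585
```

Request:
step_arm:
  moves:
    - [5,0,0,0,-0.125]
    - [5,0,0,0,-0.25]
    - [5,0,0,0,-0.375]
    - [5,0,0,0,-0.5]
    - [5,0,0,0,-0.625]

```text
time_s: 5.95
ee_pos: [0.5071, 0.076, 0.224]
tcp_rot: [-2.428, 1.912, 0.034]
contact_force: [-0.4, -0.4, 0.1]
opening: 0.584
```

Request:
step_arm:
  moves:
    - [5,0,0,0,-0.125]
    - [5,0,0,0,-0.25]
    - [5,0,0,0,-0.375]
    - [5,0,0,0,-0.5]
    - [5,0,0,0,-0.625]

```text
time_s: 6.37
ee_pos: [0.5076, 0.0754, 0.2256]
tcp_rot: [-2.894, 1.071, 0.005]
contact_force: [-0.6, 0.6, -0.1]
opening: 0.584
```

```bash
cat >> h.py <<'E'
def st():
    s=robot.observe();print(s['time_s'],np.round(s['ee_pos'],4),'q',np.round(s['joint_pos'],3),'F',np.round(s['contact_force'],1),'op',round(s['opening'],3));R=Ro.from_rotvec(s['tcp_rot']).as_matrix();print(R.round(4));return s,R
E
python3 -c "from h import *;st()"
```

```text
6.3667 [0.5076 0.0754 0.2256] q [-0.04   0.237 -0.147  1.172  0.054 -2.472] F [-0.6  0.6 -0.1] op 0.584
[[ 0.7593 -0.6506  0.0162]
 [-0.6504 -0.7577  0.0532]
 [-0.0223 -0.0509 -0.9985]]
```

Request:
step_arm:
  moves:
    - [5,0,0,0,-0.125]
    - [5,0,0,0,-0.25]
    - [5,0,0,0,-0.375]
    - [5,0,0,0,-0.5]
    - [5,0,0,0,-0.65]

```text
time_s: 6.78
ee_pos: [0.5081, 0.0748, 0.2272]
tcp_rot: [-3.085, 0.13, -0.025]
contact_force: [-0.2, 1.1, -0.6]
opening: 0.577
```

Request:
step_arm:
  moves:
    - [5,0,0,0,-0.1]
    - [5,0,0,0,-0.1]

```text
time_s: 6.95
ee_pos: [0.5088, 0.0907, 0.2289]
tcp_rot: [-3.1, 0.008, -0.033]
contact_force: [-0.1, 0.8, -0.6]
opening: 0.582
```

```bash
python3 -c "from h import *;st()"
```

```text
6.95 [0.5088 0.0907 0.2289] q [-3.000e-03  2.380e-01 -1.370e-01  1.174e+00  4.200e-02 -3.139e+00] F [-0.1  0.8 -0.6] op 0.582
[[ 0.9998 -0.0048  0.0213]
 [-0.0057 -0.9991  0.0414]
 [ 0.0211 -0.0416 -0.9989]]
```

Request:
step_arm:
  moves:
    - [5,0,0,0,-0.1]
    - [5,0,0,0,-0.2]
    - [5,0,0,0,-0.2]

```text
time_s: 7.2
ee_pos: [0.5018, 0.1478, 0.2301]
tcp_rot: [-3.131, -0.202, -0.046]
contact_force: [-0.3, -0.1, 0.4]
opening: 0.586
```

```bash
python3 -c "from h import *;st()"
```

```text
7.2 [0.5018 0.1478 0.2301] q [ 1.300e-01  2.460e-01 -1.220e-01  1.173e+00  2.000e-03 -3.141e+00] F [-0.3 -0.1  0.4] op 0.586
[[ 0.9913  0.1287  0.0289]
 [ 0.1286 -0.9917  0.0055]
 [ 0.0294 -0.0017 -0.9996]]
```

Request:
step_arm:
  moves:
    - [5,0,0,0,0.125]
    - [5,0,0,0,0.25]
    - [5,0,0,0,0.375]
    - [5,0,0,0,0.5]
    - [5,0,0,0,0.625]

```text
time_s: 7.62
ee_pos: [0.5021, 0.1472, 0.2311]
tcp_rot: [-3.03, 0.779, -0.043]
contact_force: [0.6, -0.8, -0.9]
opening: 0.588
```

Request:
step_arm:
  moves:
    - [5,0,0,0,0.125]
    - [5,0,0,0,0.25]
    - [5,0,0,0,0.375]
    - [5,0,0,0,0.5]
    - [5,0,0,0,0.625]

```text
time_s: 8.03
ee_pos: [0.5025, 0.1465, 0.2321]
tcp_rot: [-2.636, 1.668, -0.036]
contact_force: [0.2, 0.7, -0.0]
opening: 0.587
```

```bash
python3 -c "from h import *;st()"
```

```text
8.0333 [0.5025 0.1465 0.2321] q [ 0.127  0.244 -0.119  1.176  0.002 -1.886] F [ 0.2  0.7 -0. ] op 0.587
[[ 0.428  -0.9033  0.0308]
 [-0.9037 -0.428   0.006 ]
 [ 0.0078 -0.0304 -0.9995]]
```

Request:
step_arm:
  moves:
    - [5,-1.7,-1.8,0,0.12]
    - [5,-3.4,-3.5,0,0.24]
    - [5,-5.2,-5.3,0,0.36]
    - [5,-6.9,-7.0,0,0.48]
    - [5,-8.6,-8.8,0,0.6]

```text
time_s: 8.45
ee_pos: [0.5459, 0.2623, 0.2352]
tcp_rot: [-2.013, 2.375, -0.024]
contact_force: [-0.3, 0.7, 0.8]
opening: 0.583
```

Request:
step_arm:
  moves:
    - [5,0,0,1,0.125]
    - [5,0,0,2,0.25]
    - [5,0,0,3,0.375]
    - [5,0,0,3,0.5]
    - [5,0,0,3,0.625]

```text
time_s: 8.87
ee_pos: [0.5471, 0.2618, 0.2055]
tcp_rot: [-1.184, 2.876, -0.009]
contact_force: [0.2, 0.0, 0.8]
opening: 0.588
```

Request:
step_arm:
  moves:
    - [5,0,0,1,0.125]
    - [5,0,0,2,0.25]
    - [5,0,0,2,0.375]
    - [5,0,0,2,0.5]
    - [5,0,0,2,0.625]

```text
time_s: 9.28
ee_pos: [0.5482, 0.2612, 0.1863]
tcp_rot: [-0.242, 3.1, 0.007]
contact_force: [-0.0, -0.2, 0.2]
opening: 0.583
```

```bash
cat >> h.py <<'E'
def goal(P,yaw=None):
    s,R=st();print('shift cm',np.round(R.T@(np.array(P)-s['ee_pos'])*100,2),'turn',None if yaw is None else round((np.arctan2(R[1,0],R[0,0])-yaw+np.pi)%(2*np.pi)-np.pi,3))
E
python3 -c "from h import *;goal([.545,.2625,.15],np.pi-.115)"
```

```text
9.2833 [0.5482 0.2612 0.1863] q [ 0.312  0.405 -0.003  1.13  -0.003  0.156] F [-0.  -0.2  0.2] op 0.583
[[-0.9874 -0.1552  0.032 ]
 [-0.1551  0.9879  0.0067]
 [-0.0326  0.0017 -0.9995]]
shift cm [0.42 0.17 3.62] turn 0.271
```

Request:
step_arm:
  moves:
    - [5,0.2,0.1,1.5,0.1]
    - [5,0.4,0.2,3.0,0.2]
    - [5,0.4,0.2,3.6,0.27]
    - [5,0.4,0.2,3.6,0.27]

```text
time_s: 9.62
ee_pos: [0.545, 0.262, 0.1497]
tcp_rot: [0.184, 3.106, 0.013]
contact_force: [-0.2, -0.9, 0.5]
opening: 0.585
```

```bash
python3 - <<'E'
from h import *
goal([.545,.263,.098],np.pi-.115)
p,d=take('scene','s2');p2,d2=take('top','t2')
a=cv2.resize(p[215:315,160:270,::-1],(440,400),interpolation=2);b=cv2.resize(p2[150:250,100:190,::-1],(360,400),interpolation=2)
cv2.imwrite('pics/f.png',np.hstack([a,b]))
E
```

```text
9.6167 [0.545  0.262  0.1497] q [ 0.315  0.422 -0.079  1.039 -0.003  0.433] F [-0.2 -0.9  0.5] op 0.585
[[-0.9925  0.1181  0.0306]
 [ 0.1184  0.9929  0.0064]
 [-0.0297  0.01   -0.9995]]
shift cm [0.17 0.05 5.17] turn -0.004
```

View pics/f.png

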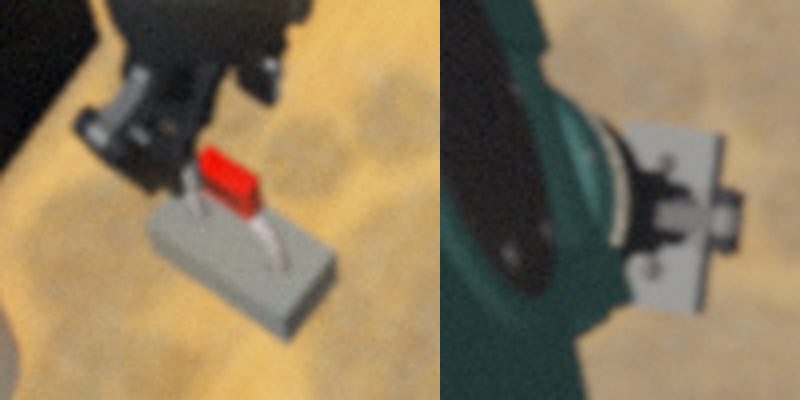

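The crop shows the jaws straddling the red lug at (228,180), aligned with the rest. Descending, then closing.

Request:
step_arm:
  moves:
    - [5,0.1,0.05,1.5,0]
    - [5,0.1,0.05,3,0]
    - [5,0.2,0.05,4.5,0]
    - [5,0.2,0.05,5.2,0]
    - [5,0.2,0.05,5.2,0]

```text
time_s: 10.13
ee_pos: [0.5452, 0.2631, 0.0985]
tcp_rot: [0.173, 3.106, 0.013]
contact_force: [-0.5, -1.0, 0.8]
opening: 0.585
```

Request:
step_arm:
  moves:
    - [2.5,0,0,0,0]
    - [1.6,0,0,0,0]
    - [0.8,0,0,0,0]
    - [0.8,0,0,0,0]
    - [0.8,0,0,0,0]
  squeeze: 40

```text
time_s: 10.55
ee_pos: [0.5458, 0.2632, 0.0996]
tcp_rot: [0.172, 3.104, 0.013]
contact_force: [-0.7, -1.3, 6.6]
opening: 0.134
```

```bash
python3 -c "from h import *;goal([.545,.263,.15],np.pi-.115)"
```

```text
10.55 [0.5458 0.2632 0.0996] q [ 0.317  0.458 -0.164  0.915 -0.004  0.427] F [-0.7 -1.3  6.6] op 0.134
[[-0.9933  0.1105  0.0331]
 [ 0.1108  0.9938  0.0068]
 [-0.0322  0.0104 -0.9994]]
shift cm [-0.09  0.03 -5.04] turn 0.004
```

Request:
step_arm:
  moves:
    - [0.8,-0.05,0.01,-1.0,0]
    - [0.8,-0.1,0.03,-2.5,0]
    - [0.8,-0.15,0.05,-4.5,0]
    - [0.8,-0.21,0.07,-6.5,0]
    - [0.8,-0.21,0.07,-6.5,0]
  squeeze: 60

```text
time_s: 10.97
ee_pos: [0.5472, 0.2637, 0.1691]
tcp_rot: [0.172, 3.099, 0.017]
contact_force: [1.1, -0.1, 0.1]
opening: 0.126
```

```bash
python3 - <<'E'
from h import *
goal([.545,.263,.225],np.pi-.025)
p,d=take('scene','s3')
cv2.imwrite('pics/g.png',cv2.resize(p[190:310,150:280,::-1],(520,480),interpolation=2))
E
```

```text
10.9667 [0.5472 0.2637 0.1691] q [ 0.317  0.41  -0.044  1.078 -0.004  0.427] F [ 1.1 -0.1  0.1] op 0.126
[[-0.9932  0.1102  0.0383]
 [ 0.1106  0.9938  0.0086]
 [-0.0371  0.0127 -0.9992]]
shift cm [ 0.   -0.03 -5.59] turn -0.086
```

View pics/g.png

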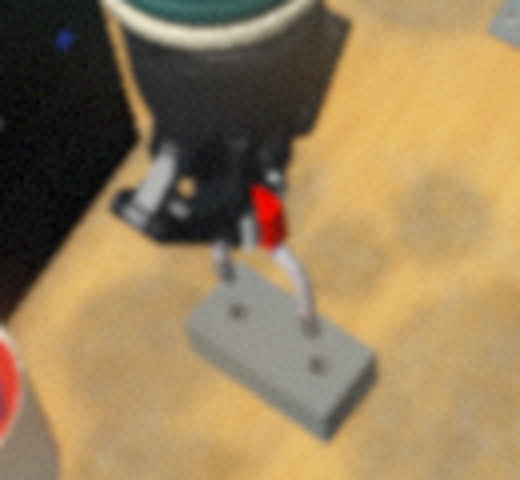

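The U-bolt is out of the rest, with both legs above the block holes at (237,312) and (318,365). Now traversing to the stand.

Request:
step_arm:
  moves:
    - [0.8,0.1,-2.5,-2.5,0]
    - [0.8,0.3,-6.5,-4.5,-0.04]
    - [0.8,0.5,-10.5,-6.0,-0.09]
    - [0.8,0.7,-14.5,-6.1,-0.09]
    - [0.8,0.9,-18.5,-6.1,-0.09]

```text
time_s: 11.43
ee_pos: [0.5149, 0.0796, 0.2264]
tcp_rot: [0.03, 3.103, 0.013]
contact_force: [0.4, -0.5, -1.8]
opening: 0.129
```

```bash
python3 -c "from h import *;goal([.492,-.068,.225],np.pi-.025)"
```

```text
11.4333 [0.5149 0.0796 0.2264] q [-0.007  0.238 -0.145  1.15   0.008  0.012] F [ 0.4 -0.5 -1.8] op 0.129
[[-0.9991  0.0192  0.0382]
 [ 0.0195  0.9998  0.0081]
 [-0.038   0.0088 -0.9992]]
shift cm [  2.   -14.8   -0.07] turn 0.005
```

Request:
step_arm:
  moves:
    - [0.8,0.5,-4,-0.05,0]
    - [0.8,1,-8,-0.05,0]
    - [0.8,1.6,-12,-0.05,0]
    - [0.8,2,-14.8,-0.05,0.005]
    - [0.8,2,-14.8,-0.05,0.005]

```text
time_s: 11.85
ee_pos: [0.4911, -0.0721, 0.2244]
tcp_rot: [0.045, 3.104, 0.012]
contact_force: [-0.4, 0.7, -1.4]
opening: 0.125
```

```bash
python3 - <<'E'
from h import *
goal([.492,-.068,.225],np.pi-.025)
p,d=take('scene','s4');p2,d2=take('top','t4')
a=cv2.resize(p[110:220,255:365,::-1],(500,500),interpolation=2);b=cv2.resize(p2[180:280,265:325,::-1],(300,500),interpolation=2)
cv2.imwrite('pics/i.png',np.hstack([a,b]))
E
```

```text
11.85 [ 0.4911 -0.0721  0.2244] q [-0.32   0.199 -0.202  1.136  0.019 -0.291] F [-0.4  0.7 -1.4] op 0.125
[[-0.9989  0.0286  0.0374]
 [ 0.0289  0.9996  0.0071]
 [-0.0372  0.0082 -0.9993]]
shift cm [-0.08  0.41 -0.05] turn -0.004
```

View pics/i.png

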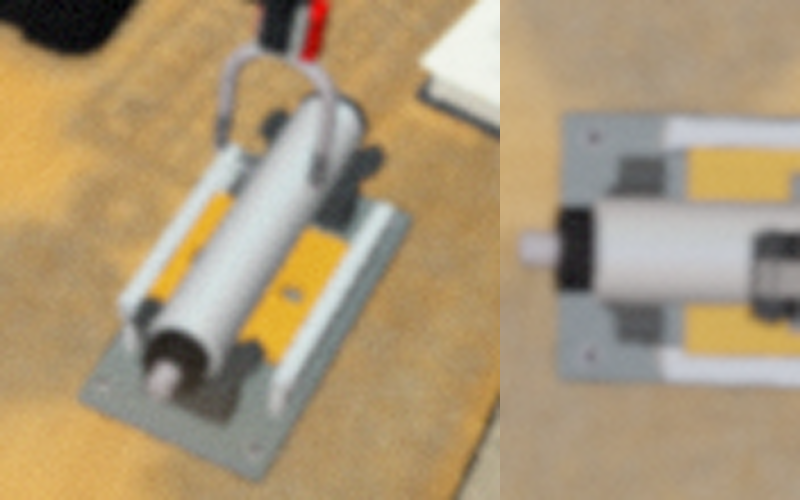

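```bash
python3 - <<'E'
from h import *
z=np.load('s4.npz');P=cloud('scene',z['d']);eye=np.array(camera_info('scene')['eye'])
m=(abs(P[...,1]+.07)<.025)&(abs(P[...,0]-.491)<.045)&(P[...,2]>.126)&(P[...,2]<.165)
from scipy.optimize import least_squares
for sg,nm in((1,'far'),(-1,'near')):
    Q=P[m&(sg*(P[...,0]-.491)>0.01)]
    d=Q.mean(0)-eye;d=d[:2]/np.hypot(*d[:2])
    f=lambda p:np.r_[np.hypot(Q[:,0]-p[0]-p[2]*(Q[:,2]-.145),Q[:,1]-p[1]-p[3]*(Q[:,2]-.145))-.004, 0.01*(p[2]),0.01*p[3]]
    r=least_squares(f,[*(Q.mean(0)[:2]+d*.003),0,0],loss='soft_l1',f_scale=.001)
    print(nm,len(Q),Q.mean(0).round(4),Q.std(0).round(4),'axis',r.x.round(4))
C=lambda x,y,zz:px('scene',255+(x+.5)/4.545-.5,110+(y+.5)/4.545-.5,zz).round(4)
print('tips',C(222,140,.126),C(320,178,.126),'holes',C(292,294,.046),C(197,248,.046))
n=(abs(P[...,1]+.08)<.09)&(abs(P[...,0]-.491)<.03)&(P[...,2]>.072)&(P[...,2]<.1);Q=P[n]
r=least_squares(lambda p:np.hypot(Q[:,0]-p[0]-p[1]*(Q[:,1]+.07),Q[:,2]-p[2])-.02,[.491,.03,.072],loss='soft_l1',f_scale=.002);print('probe @-.07',r.x)
E
```

```text
far 47 [ 0.5171 -0.0681  0.1455] [0.0022 0.0015 0.0111] axis [ 0.5183 -0.0709 -0.0307 -0.0157]
near 48 [ 0.4655 -0.0664  0.146 ] [0.0024 0.0017 0.0109] axis [ 0.4662 -0.069   0.0043 -0.0036]
tips [ 0.5182 -0.0754  0.126 ] [ 0.4646 -0.0738  0.126 ] holes [ 0.4652 -0.0644  0.046 ] [ 0.523  -0.0706  0.046 ]
probe @-.07 [0.49227395 0.03014738 0.07006367]
```

Scene depth fits put the legs' midpoint at x ≈ 0.492, matching the probe axis at 0.4923. The y offset to the holes is about +4 mm. Correcting and descending.

Request:
step_arm:
  moves:
    - [0.8,0.05,0.38,1,0]
    - [0.8,0.09,0.37,2.4,0]
    - [0.8,0.13,0.36,3.6,0]
    - [0.8,0.18,0.35,4.8,0]
    - [0.8,0.22,0.35,6.0,0]

```text
time_s: 12.37
ee_pos: [0.4917, -0.0632, 0.1638]
tcp_rot: [0.038, 3.104, 0.015]
contact_force: [-0.7, -0.0, 0.1]
opening: 0.128
```

```bash
python3 -c "from h import *;goal([.4914,-.068,.152],np.pi-.029)"
```

```text
12.3667 [ 0.4917 -0.0632  0.1638] q [-0.303  0.234 -0.327  0.976  0.02  -0.278] F [-0.7 -0.   0.1] op 0.128
[[-0.999   0.0245  0.0371]
 [ 0.0249  0.9997  0.0089]
 [-0.0369  0.0098 -0.9993]]
shift cm [ 0.06 -0.5   1.17] turn 0.004
```

Request:
step_arm:
  moves:
    - [0.8,0.03,-0.25,0.4,0]
    - [0.8,0.05,-0.48,0.9,0]
    - [0.8,0.05,-0.48,0.9,0]

```text
time_s: 12.62
ee_pos: [0.4913, -0.0675, 0.1541]
tcp_rot: [0.037, 3.105, 0.015]
contact_force: [0.3, 0.3, -1.4]
opening: 0.126
```

```bash
python3 - <<'E'
from h import *
goal([.4914,-.068,.147],np.pi-.029)
p,d=take('scene','s5')
cv2.imwrite('pics/j.png',cv2.resize(p[130:190,270:350,::-1],(800,600),interpolation=2))
E
```

```text
12.6167 [ 0.4913 -0.0675  0.1541] q [-0.312  0.242 -0.344  0.952  0.02  -0.288] F [ 0.3  0.3 -1.4] op 0.126
[[-0.9991  0.0237  0.0362]
 [ 0.0241  0.9997  0.0092]
 [-0.036   0.0101 -0.9993]]
shift cm [ 0.02 -0.06  0.71] turn 0.005
```

View pics/j.png

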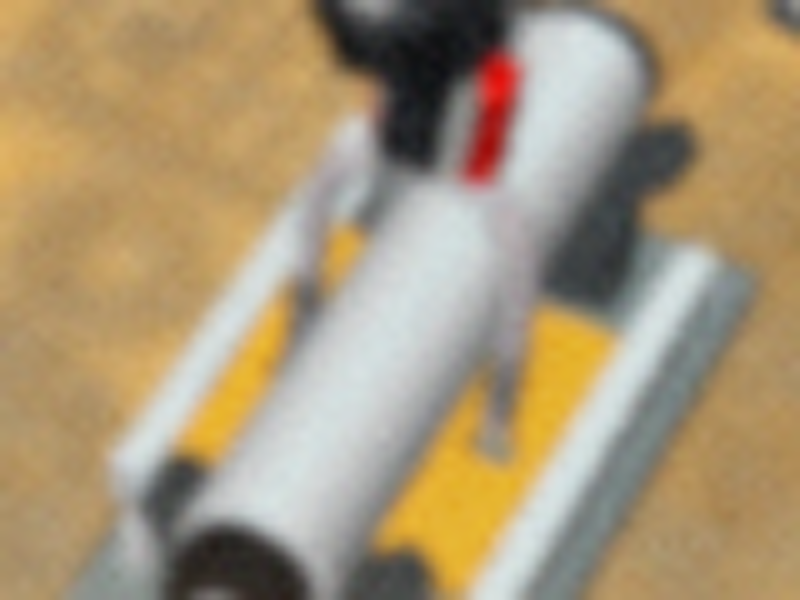

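The near leg tip at about (500,410) hangs directly over its hole at (490,445), and the far leg is beside the probe at (305,300). Lowering gently to feel.

Request:
step_arm:
  moves:
    - [0.8,0.03,-0.03,0.4,0]
    - [0.8,0.04,-0.03,0.8,0]
    - [0.8,0.04,-0.03,0.8,0]

```text
time_s: 12.92
ee_pos: [0.4912, -0.0677, 0.1462]
tcp_rot: [0.038, 3.105, 0.015]
contact_force: [0.2, -0.1, -1.9]
opening: 0.125
```

Request:
step_arm:
  moves:
    - [0.8,0.01,0,0.15,0]
    - [0.8,0.01,0,0.3,0]
    - [0.8,0.01,0,0.3,0]

```text
time_s: 13.17
ee_pos: [0.4913, -0.068, 0.1431]
tcp_rot: [0.038, 3.105, 0.014]
contact_force: [0.6, -2.3, -2.8]
opening: 0.124
```

```bash
python3 -c "from h import *;goal([.4914,-.068,.140],np.pi-.029)"
```

```text
13.1667 [ 0.4913 -0.068   0.1431] q [-0.313  0.251 -0.365  0.923  0.019 -0.288] F [ 0.6 -2.3 -2.8] op 0.124
[[-0.999   0.0243  0.0365]
 [ 0.0246  0.9997  0.0084]
 [-0.0363  0.0093 -0.9993]]
shift cm [ 0.   -0.    0.31] turn 0.004
```

Request:
step_arm:
  moves:
    - [0.8,0.01,0,0.15,0]
    - [0.8,0.01,0,0.3,0]
    - [0.8,0.01,0,0.3,0]

```text
time_s: 13.42
ee_pos: [0.4913, -0.0681, 0.1399]
tcp_rot: [0.038, 3.105, 0.013]
contact_force: [0.2, -3.0, -1.0]
opening: 0.128
```

Request:
step_arm:
  moves:
    - [0.8,0.01,0,0.15,0]
    - [0.8,0.01,0,0.3,0]
    - [0.8,0.01,0,0.3,0]

```text
time_s: 13.67
ee_pos: [0.4913, -0.0681, 0.1366]
tcp_rot: [0.038, 3.105, 0.013]
contact_force: [1.0, -2.1, -3.1]
opening: 0.127
```

```bash
python3 -c "from h import *;goal([.4914,-.068,.130],np.pi-.029)"
```

```text
13.6667 [ 0.4913 -0.0681  0.1366] q [-0.313  0.256 -0.377  0.905  0.019 -0.288] F [ 1.  -2.1 -3.1] op 0.127
[[-0.999   0.0245  0.0362]
 [ 0.0248  0.9997  0.008 ]
 [-0.036   0.0089 -0.9993]]
shift cm [0.01 0.01 0.66] turn 0.004
```

Both legs are through with almost no vertical force. Pressing on in small steps; home should be at TCP z ≈ 0.1196.

Request:
step_arm:
  moves:
    - [0.8,0.01,0,0.15,0]
    - [0.8,0.02,0,0.3,0]
    - [0.8,0.02,0,0.4,0]
    - [0.8,0.02,0,0.4,0]

```text
time_s: 14.0
ee_pos: [0.4912, -0.0681, 0.1325]
tcp_rot: [0.038, 3.105, 0.013]
contact_force: [-0.0, -2.7, -1.7]
opening: 0.13
```

Request:
step_arm:
  moves:
    - [0.8,0.01,0,0.15,0]
    - [0.8,0.02,0,0.3,0]
    - [0.8,0.02,0,0.4,0]
    - [0.8,0.02,0,0.4,0]

```text
time_s: 14.33
ee_pos: [0.4913, -0.0681, 0.1285]
tcp_rot: [0.038, 3.105, 0.013]
contact_force: [0.6, -2.6, -0.9]
opening: 0.129
```

Request:
step_arm:
  moves:
    - [0.8,0.01,0,0.15,0]
    - [0.8,0.02,0,0.3,0]
    - [0.8,0.02,0,0.4,0]
    - [0.8,0.02,0,0.4,0]

```text
time_s: 14.67
ee_pos: [0.4913, -0.0681, 0.1246]
tcp_rot: [0.038, 3.105, 0.013]
contact_force: [-0.8, -3.0, 1.2]
opening: 0.13
```

```bash
python3 -c "from h import *;goal([.4914,-.068,.120],np.pi-.029)"
```

```text
14.6667 [ 0.4913 -0.0681  0.1246] q [-0.312  0.266 -0.399  0.872  0.019 -0.287] F [-0.8 -3.   1.2] op 0.13
[[-0.999   0.0245  0.0368]
 [ 0.0248  0.9997  0.0078]
 [-0.0366  0.0088 -0.9993]]
shift cm [0.01 0.   0.46] turn 0.004
```

Request:
step_arm:
  moves:
    - [0.8,0.01,0,0.1,0]
    - [0.8,0.01,0,0.2,0]
    - [0.8,0.01,0,0.2,0]

```text
time_s: 14.92
ee_pos: [0.4913, -0.0681, 0.1226]
tcp_rot: [0.038, 3.104, 0.013]
contact_force: [0.5, -3.7, -1.2]
opening: 0.13
```

Request:
step_arm:
  moves:
    - [0.8,0,0,0.05,0]
    - [0.8,0,0,0.1,0]
    - [0.8,0,0,0.1,0]

```text
time_s: 15.17
ee_pos: [0.4914, -0.0681, 0.1217]
tcp_rot: [0.038, 3.104, 0.013]
contact_force: [0.1, -2.0, 4.9]
opening: 0.131
```

Request:
step_arm:
  moves:
    - [0.8,0,0,0.05,0]
    - [0.8,0,0,0.1,0]
    - [0.8,0,0,0.1,0]

```text
time_s: 15.42
ee_pos: [0.4915, -0.0681, 0.1208]
tcp_rot: [0.038, 3.104, 0.013]
contact_force: [0.3, -1.9, 4.3]
opening: 0.127
```

```bash
python3 - <<'E'
from h import *
goal([.4914,-.068,.120],np.pi-.029)
p,d=take('scene','s6')
cv2.imwrite('pics/k.png',cv2.resize(p[130:190,270:350,::-1],(800,600),interpolation=2))
E
```

```text
15.4167 [ 0.4915 -0.0681  0.1208] q [-0.312  0.27  -0.406  0.861  0.019 -0.287] F [ 0.3 -1.9  4.3] op 0.127
[[-0.999   0.0245  0.0374]
 [ 0.0248  0.9997  0.0076]
 [-0.0372  0.0085 -0.9993]]
shift cm [0.01 0.01 0.08] turn 0.004
```

View pics/k.png

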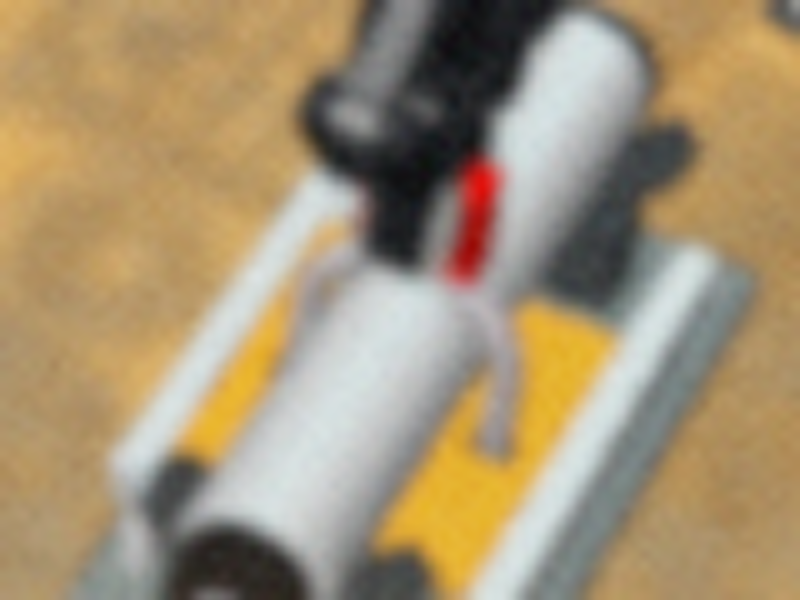

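The picture shows the near leg going through its hole at (492,445) and the bow close on the probe. Continuing to firm contact.

Request:
step_arm:
  moves:
    - [0.8,0,0,0.05,0]
    - [0.8,0,0,0.1,0]
    - [0.8,0,0,0.1,0]

```text
time_s: 15.72
ee_pos: [0.4915, -0.0681, 0.1198]
tcp_rot: [0.038, 3.104, 0.012]
contact_force: [-1.6, -2.9, 4.6]
opening: 0.131
```

Request:
step_arm:
  moves:
    - [0.8,0,0,0.05,0]
    - [0.8,0,0,0.08,0]
    - [0.8,0,0,0.08,0]

```text
time_s: 15.97
ee_pos: [0.4917, -0.0681, 0.1195]
tcp_rot: [0.038, 3.103, 0.012]
contact_force: [-2.9, -1.7, 15.1]
opening: 0.129
```

Contact with the probe: 15 N at z = 0.1195, the expected home height. Releasing and retreating.

Request:
step_arm:
  moves:
    - [2.5,0,0,0,0]
    - [4,0,0,0,0]
    - [4,0,0,0,0]
    - [4,0,0,0,0]

```text
time_s: 16.3
ee_pos: [0.4915, -0.0679, 0.1193]
tcp_rot: [0.038, 3.104, 0.013]
contact_force: [-0.7, -0.3, 0.1]
opening: 0.471
```

```bash
python3 -c "from h import *;goal([.4915,-.068,.22])"
```

```text
16.3 [ 0.4915 -0.0679  0.1193] q [-0.312  0.271 -0.409  0.857  0.019 -0.287] F [-0.7 -0.3  0.1] op 0.471
[[-0.999   0.0243  0.0377]
 [ 0.0246  0.9997  0.0078]
 [-0.0375  0.0088 -0.9993]]
shift cm [ -0.38   0.08 -10.07] turn None
```

Request:
step_arm:
  moves:
    - [4,-0.07,0.02,-2,0]
    - [4,-0.15,0.03,-4,0]
    - [4,-0.25,0.05,-7,0]
    - [4,-0.38,0.08,-10,0]
    - [4,-0.38,0.08,-10,0]

```text
time_s: 16.72
ee_pos: [0.4932, -0.0684, 0.2241]
tcp_rot: [0.038, 3.098, 0.01]
contact_force: [-0.3, 0.1, -0.0]
opening: 0.467
```

Request:
step_arm:
  moves:
    - [4,0,4,-1,0]
    - [4,0,8,-2,0]
    - [4,0,12,-3,0]
    - [4,0,16,-3,0]
    - [4,0,20,-3,0]

```text
time_s: 17.13
ee_pos: [0.4966, 0.1333, 0.2558]
tcp_rot: [0.038, 3.097, 0.011]
contact_force: [0.5, -0.8, -1.0]
opening: 0.471
```

```bash
python3 - <<'E'
from h import *
st()
p,d=take('scene','s7');p2,d2=take('top','t7')
for n,pp,dd in(('scene',p,d),('top',p2,d2)):
    P=cloud(n,dd);h=cv2.cvtColor(pp,cv2.COLOR_RGB2HSV).astype(int)
    m=((h[...,0]<6)|(h[...,0]>174))&(h[...,1]>150)&(h[...,2]>100)&(abs(P[...,0]-.49)<.06)&(abs(P[...,1]+.07)<.05)
    Q=P[m];print(n,len(Q))
    if len(Q)>5: t=Q[Q[:,2]>np.percentile(Q[:,2],90)-.006];print(np.median(t,0),rect(t),np.percentile(Q[:,2],95))
a=cv2.resize(p[110:220,255:365,::-1],(400,400),interpolation=2);b=cv2.resize(p2[180:280,265:365,::-1],(400,400),interpolation=2)
cv2.imwrite('pics/l.png',np.hstack([a,b]))
E
```

```text
17.1333 [0.4966 0.1333 0.2558] q [ 0.103  0.211 -0.1    1.214  0.002  0.127] F [ 0.5 -0.8 -1. ] op 0.471
[[-0.9987  0.0245  0.0446]
 [ 0.0248  0.9997  0.0064]
 [-0.0444  0.0075 -0.999 ]]
scene 137
[ 0.49115287 -0.06303844  0.12727143] [array([490.3, -64.9]), array([14.3, 29.9]), np.float64(82.9)] 0.1294014563679698
top 116
[ 0.48996752 -0.06622479  0.13043839] [array([490.9, -66.3]), array([10.9, 30.1]), np.float64(86.6)] 0.13273252270234875
```

View pics/l.png

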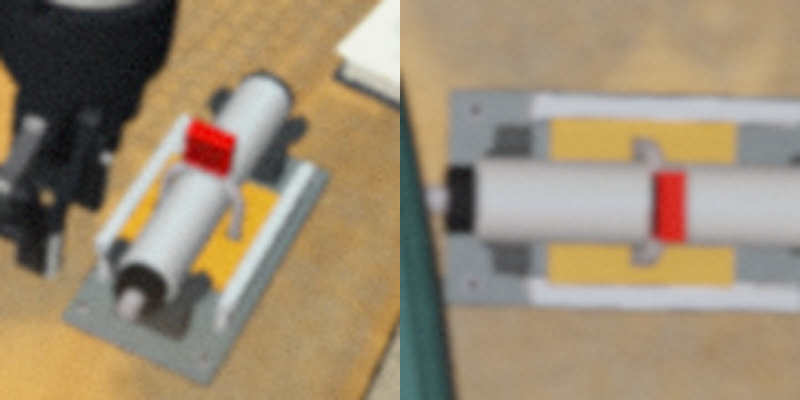

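Lug top measures 0.1304 m in the top view, so the lug centre is about 0.115 m. The probe is in its saddles and the gripper is clear. Handing in.

```bash
python3 -c "
from h import *
print(order.job_done())"
```

```text
the job is handed in; nothing more can be done
None
```

The U-bolt is home on the probe with both legs through the brass plate. I released it, moved the arm clear, and handed the job in at about 17 s of the 58 s allowed. No verdict was reported.

**Insertion:** The legs entered the plate holes with about 3 N or less on the wrist. I pressed until the bow met the probe at 15 N, with the tool at the height expected for fully home. That 15 N was the largest force I read, well under the 38 N limit, though I only have readings at the end of each move.

**Last checks:**
- **Height:** The lug top measured 0.1304 m in the top view, which puts the lug centre at about 115 mm. The scene view read about 127 mm for the lug top, which would put the centre near 112 mm. I trust the top view, because it read the lug correctly in the rest, where the scene view was also about 2 mm low.
- **Position:** Both views put the lug within about 2 mm of the stand's middle in x, and about 15 mm from it along the probe, inside the 23 mm limit. The top view puts the lug about 3 mm off the hole centre, so the U-bolt may lean about 0.03 rad, against 0.14 allowed.
- **Probe:** It lies in its saddles in the last picture.
- **Pots and disc source:** I did not re-measure these. The arm never came near them.

**What went wrong:** On the way out I drove joint 6 against its upper limit (it read 3.141 rad), which tilted the tool by 0.055 rad. I pressed on the opposite limit on purpose to take that out. A slow drift left a 0.03–0.04 rad tilt about the grip axis, which did not affect the fit. No fault was reported at either limit.

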